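Set the plate gap of a bench disc mill

TASK

Set the gap of the bench disc mill: turn the steel ring on top clockwise (seen from above) until you feel the two grinding plates touch, stopping there without forcing it, then back the ring off exactly three clicks. Then swing the lock lever all the way across to its other end, let go, and leave the other things on the bench alone.

Things in the scene. Friction and masses are not known exactly. Their poses are not given: they have to be found in the camera images.
- mill: bench disc mill bolted to the bench: dark base 150 x 200 x 22 mm, two steel pillars (24 mm thick, 70 mm to the left and right of the axis), a cross head 85 x 185 mm whose top is 96 mm above the bench. Origin: centre of its underside, on the vertical axis shared by ring and plates; its x axis points away from the robot at yaw 0, and its yaw varies by about 0.4 rad.
- ring_grip (a point): centre of the adjusting ring, on its axis, half-way up the part to grip, 127 mm above the bench: round knurled steel ring, 53 mm in diameter, 30 mm high (112 to 142 mm up), a 24 mm hub 8 mm higher, 16 mm free beneath it. Grip it across its diameter from above, at any yaw; fingers have 65 mm of free room round the axis. The point turns with the ring; x along the dark ridge on its top.
- ring: the same ring, origin on its axis 106 mm up. It clicks 18 times a turn (20 degrees, 0.349 rad each), rests only in a click, and settles into the nearest when let go; the plates touch just at a click. Turning it takes up to about 0.13 N m. The angle of touch differs every time and cannot be seen: 2 to 7 clicks clockwise of the start.
- upper_plate: upper grinding plate, steel disc 84 mm in diameter under the cross head; turning the ring clockwise lowers it 1 mm per rad; it does not turn itself. Origin: centre of its lower face. From touch on, the ring's torque rises steeply (6 to 10 N m per rad, so turn in small steps): well in touch at 0.25 to 0.35 N m, damaged above about 0.75 N m.
- lower_plate: lower grinding plate, fixed, dark steel disc 88 mm in diameter. Origin: centre of its upper face, 45 mm above the bench; the gap is the upper plate's height above this one (0 at touch, 0.35 mm per click).
- lever_post (a point): point 126 mm above the bench on the axis of the lock lever's upright black post, 10 mm below the post's top (14 mm thick, standing from 100 to 136 mm). The post stands on the free end of the flat lever (its top 108 mm up), 55 mm from its pivot.
- lever_pivot (a point): vertical pivot axis of the lock lever, on the cross head 78 mm to the -y side of the ring's axis, at the same height as lever_post.
- lock_lever (a joint): angle of the lock lever in rad: 0 = open (post on the mill's -x side, lever 0.7 rad off the mill's -y direction), 1.4 = locked, at its stop (post on the +x side). It grows counter-clockwise from above; stiff, about 1.5 N at the post, stays where it is left.
- oil_bottle: loose white plastic bottle, 52 mm in diameter, 130 mm high, bystander. Origin: centre of its underside.
- spare_plate: loose spare grinding plate, dark steel ring 84 mm in diameter, 12 mm high, bystander. Origin: centre of its underside.
- wrench: loose steel wrench 160 mm long, bystander.

How it is judged:
On the way, in this order (a step that is already met when the one before it is completed fails the run):
1. the ring is turned until the plates touch and it bears on the mill, the lock lever still open (contact force between ring and mill above 5 N and value of joint lock_lever below 0.4 rad), for 0.05 s.
2. the ring is backed off three clicks, the lock lever still open (z of upper_plate in the frame of lower_plate between 0.00087 and 0.00122 m and value of joint lock_lever below 0.4 rad), for 0.3 s.
At the end, for the whole second after the job is handed in: The upper plate stands three clicks (1.05 mm, within half a click: 0.87 to 1.22 mm) above touch, and the lock lever is across at its far end (above 1.2 of 1.4 rad) and at rest (z of upper_plate in the frame of lower_plate between 0.00087 and 0.00122 m and value of joint lock_lever above 1.2 rad and velocity of joint lock_lever below 0.1 rad/s).
It fails at once if the ring is forced after touch (it bears on the mill with more than 40 N, about 0.75 N m of torque) (contact force between ring and mill above 40 N).
It fails at once if the oil bottle is moved by more than 30 mm or tipped (distance of oil_bottle from where it was at the start of the episode above 0.03 m or angle between oil_bottle's own z axis and vertical above 0.3 rad).
It fails at once if the spare plate or the wrench is moved by more than 30 mm (distance of any of spare_plate, wrench from where it was at the start of the episode above 0.03 m).
It also fails if it takes over 72 s, if anything falls off the work surface, if the arm or the gripper's body presses on something with over 40 N, if the wrist force passes 120 N, or if a joint passes its speed limit or range.

ROBOT

A 7-joint arm with a two-finger parallel gripper is mounted at the origin on the work surface. World frame = base frame: x ahead of the robot, y to its left, z up, the work surface at z = 0. Lengths are in m, angles in rad, forces in N, time in s.
With the tool pointing down it reaches from about 0.4 to 0.875 m from the base axis. Payload 19.3 kg.
Tool frame: the origin (TCP) lies at the very end of the fingers, on their centre line; the grasp point (between the pads) lies 19 mm behind it; z points along the fingers, y is the line along which they close (so a half turn about z gives the same grasp; the last joint's range is limited). The gripper opens to 85 mm and grips with 20 to 120 N. Pads are 22 mm wide; open, the fingers measure 114 mm over their backs; the gripper's body (76 mm by 85 mm) begins 54 mm behind the grasp point. The pads swing forward as they close: fully open they stand 13 mm farther back than shut.
Start: joints at [-0.07, 0.521, -0.036, 1.599, 0.021, 1.021, -0.113], TCP at [0.625, -0, 0.231] pointing down, gripper open.
Joint ranges: [-2.91, 2.91], [-0.3, 2.13], [-1.5, 1.42], [0.17, 2.43], [-1.26, 4.41], [0.16, 1.93], [-2.52, 2.52]. Speed limits (rad/s): [1.89, 1.89, 2.39, 2.39, 3.01, 3.01, 3.01].

INTERFACE

Orientations are given as [roll, pitch, yaw] about the fixed x, y, z axes, in that order (R = Rz(yaw) Ry(pitch) Rx(roll)).
In Python, from workcell import bot gives the robot as it stands. The module is installed in compiled form; this text tells all that it offers.
- The arm moves only by the tool apply_moves, never from a script. Its arguments are lists of equal length, an entry for each row: "claw": the finger opening in m, from 0 to 0.0854; "xyz": the shift along the tool's x, y, z in m, a list of three; "twist": the turn, a rotation vector about the tool's x, y, z in rad, a list of three. A call has 1 to 20 rows; each row shifts and turns the commanded pose from where the row before left it, along the tool's axes as they then stand; what a row does not reach is not made up. A row lasts 1/10 s, in which the tool goes at most 50 mm and 8.59 degrees, less where a joint would pass 70% of its speed; a pose out of reach is approached as far as the arm can. A call with a gripper value outside its range is refused whole. The fingers move at their own pace and stop on an object; "force" is the grip in N (left out, the last holds). Time passes only in rows, so rows that do not move let the fingers close. It gives the time, the measured TCP pose, the force, the opening and the grip force at its end, in the units of the state.
- bot.observe(): the state, without advancing time (a new reading comes with each control period).
- bot.grab_frame(name): name is "scene" or "side" or "wrist"; returns a dict with "img" (384x512x3 uint8, red, green, blue), "vfov" (degrees; the focal length in pixels is half the picture's height over the tangent of half this angle, whatever the lens; pixels are square), "cx", "cy" (the principal point, pixels), "view" (4x4, takes a point from world to camera coordinates). Camera axes: x right, y up, looking along -z (the intrinsics and any distortion apply to the point x, -y, -z); pixel columns grow to the right and rows downward; lengths in m; the calibration is good to about 2 mm. A picture is of the moment at which its call begins. There is no depth.
- bot.job_done(): hands the job in; it is judged then, once.
Trained networks look in the newest picture that a camera, given by its name, has taken for a name from the list of things; names that differ only in an ending like _2 or _b are one class to them, and where a whole thing is asked for, a point or a joint stands for the part that bears it (a point fixed in the world has none). Each returns a list of dicts, best first, with "score" (0 to 1); they miss things now and then, are a little off and sometimes report something else, mostly with a low value. They report only what shows in the picture. A call takes as long as a camera call.
- bot.find_in(camera, query): "position" ([x, y, z] in m, in world coordinates, good to about 4 mm: the middle of the surface that is visible of it).
The state is a dict: "clock": time; "qpos": joint angles; "qd": joint speeds; "joint_efforts": joint torques, N m; "position": TCP position; "tool_rot": TCP orientation; "force": force on the tool from outside, world axes, zero at the start; "moment": the same for the moment, N m; "grip_width": finger opening in m; "finger_force": force on a finger pad.
Only numpy, scipy, OpenCV 4.12 (cv2) and the standard library are available. Lean on these libraries where they do the work, as an engineer would, in place of code of your own. Each camera call takes 0.05 s, during which the arm holds its last target. There are 200 camera calls.

## Working session

There is one attempt and no reset: what is moved stays moved. The work goes in short steps, Python scripts to look and compute and a tool call to move; the robot and the scene stay as the last step left them, time stands still between calls to the robot, and variables do not carry over. Pictures are saved under pics/ and viewed, at most 10 in all, crops included, and the job is handed in when it is done.

Besides the shell and the picture viewer there is one more tool, called after "Request:" in YAML: its name, and indented under it one key for each argument. apply_moves: Moves the arm, as the interface text tells. Its arguments: {"type":"object","properties":{"claw":{"type":"array"},"xyz":{"type":"array"},"twist":{"type":"array"},"force":{"type":"number"}},"required":["claw","xyz","twist"]}

```bash
mkdir -p pics; python3 - <<'E'
from workcell import bot
import cv2,numpy as np
ims=[]
for c in ["scene","side","wrist"]:
    f=bot.grab_frame(c); ims.append(f["img"])
    print(c,f["vfov"],f["cx"],f["cy"],np.round(np.linalg.inv(f["view"])[:3,3],3))
    for q in ["mill","ring_grip","ring","lever_post","oil_bottle","spare_plate","wrench"]:
        print(q,[(np.round(d["position"],3).tolist(),round(d["score"],2)) for d in bot.find_in(c,q)[:2]])
cv2.imwrite("pics/a.png",cv2.resize(np.vstack([np.hstack(ims[:2]),np.hstack([ims[2],ims[2]*0])]),(800,600))[:,:,::-1])
s=bot.observe();print({k:np.round(v,3).tolist() for k,v in s.items()})
E
```

```text
scene 57.86392003330058 252.3597257318401 195.3457381967156 [1.189 0.284 0.862]
mill [([0.582, 0.001, 0.06], 0.89)]
ring_grip []
ring [([0.569, -0.003, 0.143], 0.72)]
lever_post [([0.543, -0.112, 0.108], 0.47)]
oil_bottle [([0.377, -0.305, 0.067], 0.73)]
spare_plate [([0.387, 0.347, 0.012], 0.77)]
wrench [([0.786, 0.018, 0.013], 0.58)]
side 52.68682625211123 262.7187676529998 190.6498749076391 [0.388 0.723 0.764]
mill [([0.538, 0.029, 0.034], 0.74)]
ring_grip [([0.553, 0.0, 0.146], 0.68)]
ring [([0.553, -0.001, 0.141], 0.93)]
lever_post [([0.536, -0.114, 0.109], 0.52)]
oil_bottle [([0.364, -0.297, 0.067], 0.59)]
spare_plate [([0.384, 0.348, 0.013], 0.9)]
wrench [([0.769, 0.019, 0.009], 0.75)]
wrist 64.10730181369347 254.40041176292206 189.43998166540297 [0.626 0.082 0.375]
mill [([0.57, 0.012, 0.095], 0.95)]
ring_grip [([0.565, -0.003, 0.141], 0.65)]
ring [([0.557, -0.003, 0.14], 0.95)]
lever_post [([0.551, -0.098, 0.109], 0.74)]
oil_bottle [([0.392, -0.306, 0.054], 0.67)]
spare_plate []
wrench [([0.776, 0.023, 0.002], 0.67)]
{'clock': 1.2, 'qpos': [-0.07, 0.521, -0.036, 1.599, 0.021, 1.021, -0.113], 'qd': [-0.001, 0.001, -0.0, 0.002, 0.0, -0.002, 0.001], 'joint_efforts': [0.003, -92.687, 1.98, -37.025, 0.018, 0.002, -0.0], 'position': [0.625, 0.0, 0.231], 'tool_rot': [3.142, -0.0, 1.571], 'force': [0.855, -0.659, -0.571], 'moment': [0.006, 0.032, 0.017], 'finger_force': 0.0, 'grip_width': 0.085}
```

View pics/a.png

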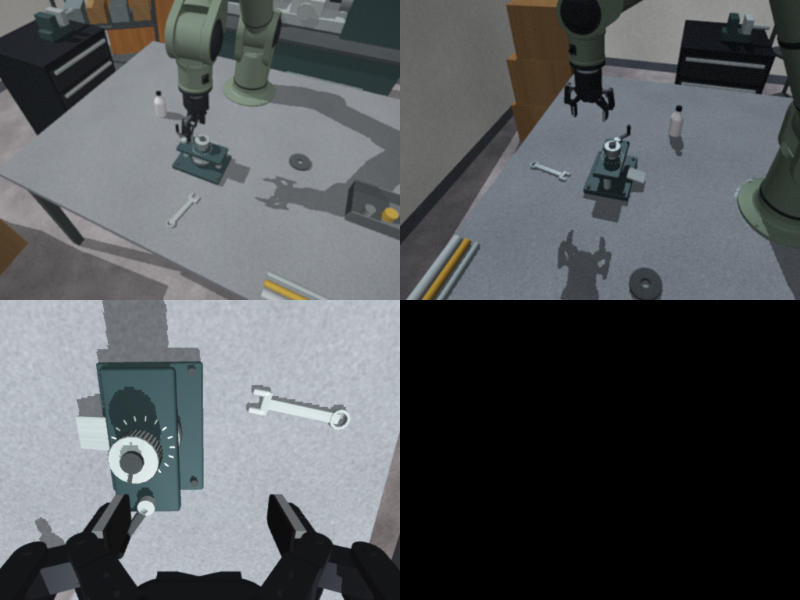

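```bash
cat > h.py <<'E'
from workcell import bot
import cv2,numpy as np
def proj(f,P):
    P=np.atleast_2d(P); c=(f["view"]@np.c_[P,np.ones(len(P))].T).T[:,:3]
    F=f["img"].shape[0]/2/np.tan(np.radians(f["vfov"])/2)
    return np.c_[f["cx"]+F*c[:,0]/-c[:,2], f["cy"]-F*c[:,1]/-c[:,2]]
def ray(f,u,v,z):
    F=f["img"].shape[0]/2/np.tan(np.radians(f["vfov"])/2)
    M=np.linalg.inv(f["view"]); d=M[:3,:3]@np.array([(u-f["cx"])/F,-(v-f["cy"])/F,-1]); o=M[:3,3]
    return o+d*(z-o[2])/d[2]
def mill(f,x,y,yaw):
    R=np.array([[np.cos(yaw),-np.sin(yaw)],[np.sin(yaw),np.cos(yaw)]]); im=f["img"].copy()
    def w(p): p=np.atleast_2d(np.array(p,float)); return np.c_[p[:,:2]@R.T+[x,y],p[:,2]]
    def line(p,c): cv2.polylines(im,[np.round(proj(f,w(p))*8).astype(int)],True,c,1,cv2.LINE_AA,3)
    box=lambda a,b,z:[[a,b,z],[a,-b,z],[-a,-b,z],[-a,b,z]]
    t=np.linspace(0,2*np.pi,40)
    circ=lambda r,z,cx=0,cy=0:np.c_[cx+r*np.cos(t),cy+r*np.sin(t),z+0*t]
    line(box(.075,.1,.022),(255,0,0)); line(box(.0425,.0925,.096),(255,255,0))
    line(circ(.0265,.142),(255,0,255)); line(circ(.012,.15),(0,255,0))
    line(circ(.007,.136,-.055*np.sin(.7),-.078-.055*np.cos(.7)),(0,255,255))
    return im
E
python3 - <<'E'
from h import *
f=bot.grab_frame("wrist"); print(f.keys())
cv2.imwrite("pics/b.png",cv2.resize(np.hstack([f["img"][60:300,70:290],mill(f,.56,-.002,.0)[60:300,70:290]]),None,fx=1.8,fy=1.8)[:,:,::-1])
E
```

```text
dict_keys(['img', 'vfov', 'cx', 'cy', 'view'])
```

View pics/b.png

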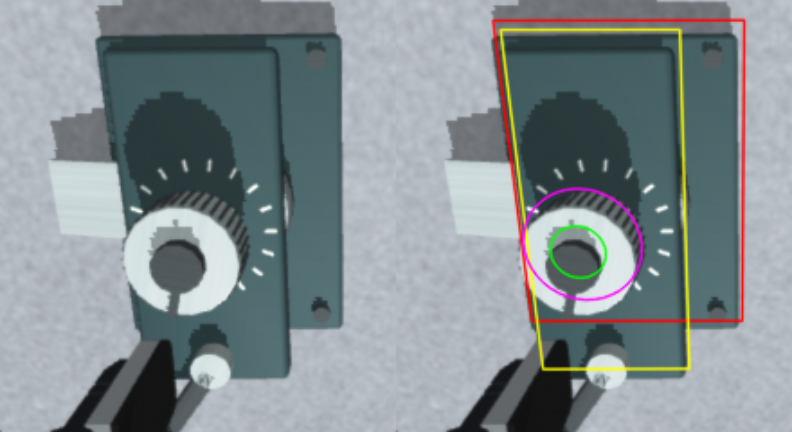

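```bash
python3 - <<'E'
from h import *
f=bot.grab_frame("wrist"); print(ray(f,70+182/1.8,60+261/1.8,.142),ray(f,70+177/1.8,60+267/1.8,.150))
E
```

```text
[ 0.55755844 -0.00956067  0.142     ] [ 0.55744536 -0.00923985  0.15      ]
```

Request:
apply_moves:
  claw: [0.085,0.085,0.085,0.085,0.085]
  xyz:
    - [-0.003,-0.022,0]
    - [-0.003,-0.022,0]
    - [-0.003,-0.023,0]
    - [0,0,0]
    - [0,0,0]
  twist:
    - [0,0,0]
    - [0,0,0]
    - [0,0,0]
    - [0,0,-0.1]
    - [0,0,0]

```text
clock: 1.8
position: [0.5579, -0.0091, 0.2317]
tool_rot: [3.141, -0.0, 1.673]
force: [-0.4, 0.8, -0.4]
grip_width: 0.0849
finger_force: 0.0
```

```bash
python3 - <<'E'
from h import *
s=bot.observe(); print({k:np.round(s[k],3).tolist() for k in("clock","qpos","position","tool_rot","moment")})
f=bot.grab_frame("wrist")
cv2.imwrite("pics/c.png",np.hstack([f["img"][110:384,80:430],mill(f,.5575,-.009,.0)[110:384,80:430]])[:,:,::-1])
for c in ["wrist","side"]:
  if c=="side": bot.grab_frame(c)
  for q in ["ring","lever_post"]: print(c,q,[(np.round(d["position"],3).tolist(),round(d["score"],2)) for d in bot.find_in(c,q)[:2]])
E
```

```text
{'clock': 1.8, 'qpos': [-0.041, 0.414, -0.066, 1.778, 0.032, 0.95, -0.018], 'position': [0.558, -0.009, 0.232], 'tool_rot': [3.141, -0.0, 1.673], 'moment': [0.01, -0.02, 0.024]}
wrist ring [([0.556, -0.004, 0.143], 0.75)]
wrist lever_post []
side ring [([0.552, 0.001, 0.142], 0.72)]
side lever_post []
```

View pics/c.png

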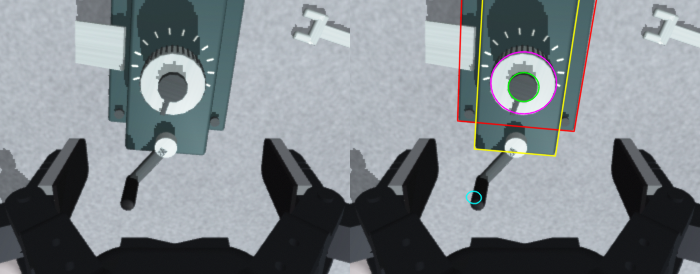

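```bash
python3 - <<'E'
from h import *
f=bot.grab_frame("wrist")
print(ray(f,80+128,110+205,.136),ray(f,80+166,110+148,.115),ray(f,80+173,110+83,.142))
E
```

```text
[ 0.52673414 -0.13718189  0.136     ] [ 0.55791615 -0.08464279  0.115     ] [ 0.55751707 -0.00831115  0.142     ]
```

Request:
apply_moves:
  claw: [0.085,0.085,0.085,0.085,0.085,0.085,0.085,0.085,0.085,0.085]
  xyz:
    - [0,0,0]
    - [0,0,0]
    - [0,0,0]
    - [0,0,0]
    - [0,0,0]
    - [0,0,0]
    - [0,0,0]
    - [0,0,0]
    - [0,0,0]
    - [0,0,0.03]
  twist:
    - [0,0,-0.14]
    - [0,0,-0.14]
    - [0,0,-0.14]
    - [0,0,-0.14]
    - [0,0,-0.14]
    - [0,0,-0.14]
    - [0,0,-0.14]
    - [0,0,-0.14]
    - [0,0,-0.14]
    - [0,0,0]

```text
clock: 3.15
position: [0.5599, -0.009, 0.2036]
tool_rot: [3.14, 0.005, 2.935]
force: [1.4, 0.3, -1.6]
grip_width: 0.0848
finger_force: 0.0
```

Request:
apply_moves:
  claw: [0.085,0.085,0.085,0.085,0.085]
  xyz:
    - [0,0,0.03]
    - [0,0,0.03]
    - [0,0,0.02]
    - [0,0,0.013]
    - [0,0,0]
  twist:
    - [0,0,0]
    - [0,0,0]
    - [0,0,0]
    - [0,0,0]
    - [0,0,0]

```text
clock: 3.65
position: [0.5573, -0.009, 0.107]
tool_rot: [-3.141, -0.002, 2.931]
force: [-0.7, 0.0, -0.0]
grip_width: 0.0849
finger_force: 0.0
```

```bash
python3 - <<'E'
from h import *
s=bot.observe(); print({k:np.round(s[k],3).tolist() for k in("clock","qpos","position","tool_rot","force","moment")})
E
```

```text
{'clock': 3.65, 'qpos': [0.131, 0.596, -0.307, 1.87, 0.26, 0.717, 1.036], 'position': [0.557, -0.009, 0.107], 'tool_rot': [-3.141, -0.002, 2.931], 'force': [-0.71, 0.047, -0.041], 'moment': [0.041, 0.012, 0.041]}
```

Request:
apply_moves:
  claw: [0.06,0.05,0.045,0.045,0.045,0.045,0.045,0.045]
  xyz:
    - [0,0,0]
    - [0,0,0]
    - [0,0,0]
    - [0,0,0]
    - [0,0,0]
    - [0,0,0]
    - [0,0,0]
    - [0,0,0]
  twist:
    - [0,0,0]
    - [0,0,0]
    - [0,0,0]
    - [0,0,0]
    - [0,0,0]
    - [0,0,0]
    - [0,0,0]
    - [0,0,0]
  force: 45

```text
clock: 4.45
position: [0.5584, -0.0104, 0.11]
tool_rot: [-3.14, 0.002, 2.93]
force: [-4.3, -7.3, 15.6]
grip_width: 0.0522
finger_force: 44.1
```

```bash
cat > o.py <<'E'
from h import *
s=bot.observe(); print({k:np.round(s[k],3).tolist() for k in("clock","position","tool_rot","force","moment","grip_width","finger_force")}, "q7",round(s["qpos"][6],3))
E
python3 o.py
```

```text
{'clock': 4.45, 'position': [0.558, -0.01, 0.11], 'tool_rot': [-3.14, 0.002, 2.93], 'force': [-4.256, -7.298, 15.557], 'moment': [-1.568, 1.152, 0.061], 'grip_width': 0.052, 'finger_force': 44.076} q7 1.037
```

Request:
apply_moves:
  claw: [0.045,0.045,0.045]
  xyz:
    - [-0.001,-0.001,-0.0025]
    - [0,0,0]
    - [0,0,0]
  twist:
    - [0,0,0]
    - [0,0,0]
    - [0,0,0]

```text
clock: 4.75
position: [0.5583, -0.0105, 0.1105]
tool_rot: [-3.141, -0.001, 2.93]
force: [1.1, -2.2, -17.7]
grip_width: 0.0517
finger_force: 57.6
```

```bash
python3 o.py
```

```text
{'clock': 4.75, 'position': [0.558, -0.011, 0.111], 'tool_rot': [-3.141, -0.001, 2.93], 'force': [1.096, -2.196, -17.68], 'moment': [-0.417, -0.22, -0.042], 'grip_width': 0.052, 'finger_force': 57.608} q7 1.041
```

Request:
apply_moves:
  claw: [0.045,0.045,0.045,0.045,0.045,0.045,0.045]
  xyz:
    - [0,0,0.0013]
    - [0,0,0]
    - [0,0,0]
    - [0,0,0]
    - [0,0,0]
    - [0,0,0]
    - [0,0,0]
  twist:
    - [0,0,0]
    - [0,0,0.09]
    - [0,0,0.09]
    - [0,0,0.09]
    - [0,0,0.08]
    - [0,0,0.04]
    - [0,0,0]

```text
clock: 5.45
position: [0.5582, -0.0111, 0.1102]
tool_rot: [-3.14, 0.0, 2.539]
force: [-8.2, -6.2, 5.1]
grip_width: 0.0518
finger_force: 60.3
```

```bash
python3 o.py
```

```text
{'clock': 5.45, 'position': [0.558, -0.011, 0.11], 'tool_rot': [-3.14, 0.0, 2.539], 'force': [-8.22, -6.191, 5.05], 'moment': [-1.435, 1.829, 0.06], 'grip_width': 0.052, 'finger_force': 60.311} q7 0.724
```

Request:
apply_moves:
  claw: [0.045,0.045,0.045,0.045,0.045,0.045,0.045]
  xyz:
    - [0.0004,-0.001,0]
    - [0,0,0]
    - [0,0,0]
    - [0,0,0]
    - [0,0,0]
    - [0,0,0]
    - [0,0,0]
  twist:
    - [0,0,0.1]
    - [0,0,0.1]
    - [0,0,0.079]
    - [0,0,0.03]
    - [0,0,0.02]
    - [0,0,0.02]
    - [0,0,0]

```text
clock: 6.15
position: [0.5576, -0.0116, 0.1102]
tool_rot: [-3.141, 0.001, 2.19]
force: [-5.6, -6.6, 4.6]
grip_width: 0.0518
finger_force: 59.9
```

```bash
python3 o.py
```

```text
{'clock': 6.15, 'position': [0.558, -0.012, 0.11], 'tool_rot': [-3.141, 0.001, 2.19], 'force': [-5.55, -6.649, 4.642], 'moment': [-1.305, 1.333, 0.018], 'grip_width': 0.052, 'finger_force': 59.928} q7 0.447
```

Request:
apply_moves:
  claw: [0.045,0.045,0.045,0.045,0.045,0.045,0.045]
  xyz:
    - [0,-0.001,0]
    - [0,0,0]
    - [0,0,0]
    - [0,0,0]
    - [0,0,0]
    - [0,0,0]
    - [0,0,0]
  twist:
    - [0,0,0.1]
    - [0,0,0.1]
    - [0,0,0.079]
    - [0,0,0.03]
    - [0,0,0.02]
    - [0,0,0.02]
    - [0,0,0]

```text
clock: 6.85
position: [0.557, -0.012, 0.1103]
tool_rot: [-3.142, 0.001, 1.842]
force: [-5.4, -4.6, 3.8]
grip_width: 0.0518
finger_force: 59.8
```

```bash
python3 o.py
```

```text
{'clock': 6.85, 'position': [0.557, -0.012, 0.11], 'tool_rot': [-3.142, 0.001, 1.842], 'force': [-5.447, -4.634, 3.824], 'moment': [-1.107, 1.155, 0.048], 'grip_width': 0.052, 'finger_force': 59.794} q7 0.172
```

Request:
apply_moves:
  claw: [0.045,0.045,0.045,0.045,0.045,0.045,0.045]
  xyz:
    - [-0.0003,-0.0007,0]
    - [0,0,0]
    - [0,0,0]
    - [0,0,0]
    - [0,0,0]
    - [0,0,0]
    - [0,0,0]
  twist:
    - [0,0,0.1]
    - [0,0,0.1]
    - [0,0,0.079]
    - [0,0,0.03]
    - [0,0,0.02]
    - [0,0,0.02]
    - [0,0,0]

```text
clock: 7.55
position: [0.5563, -0.012, 0.1102]
tool_rot: [-3.141, 0.0, 1.493]
force: [-6.2, -3.4, 3.3]
grip_width: 0.0515
finger_force: 59.8
```

```bash
python3 o.py
```

```text
{'clock': 7.55, 'position': [0.556, -0.012, 0.11], 'tool_rot': [-3.141, 0.0, 1.493], 'force': [-6.183, -3.392, 3.255], 'moment': [-0.666, 1.298, 0.027], 'grip_width': 0.051, 'finger_force': 59.826} q7 -0.101
```

Request:
apply_moves:
  claw: [0.045,0.045]
  xyz:
    - [-0.0003,-0.0007,0]
    - [0,0,0]
  twist:
    - [0,0,0.05]
    - [0,0,0]

```text
clock: 7.75
position: [0.5561, -0.012, 0.1102]
tool_rot: [3.141, -0.0, 1.443]
force: [-2.9, -3.3, 4.3]
grip_width: 0.0517
finger_force: 59.8
```

```bash
python3 o.py; python3 - <<'E'
from h import *
f=bot.grab_frame("wrist")
cv2.imwrite("pics/d.png",cv2.resize(f["img"][150:384,100:420],None,fx=2,fy=2)[:,:,::-1])
E
```

```text
{'clock': 7.75, 'position': [0.556, -0.012, 0.11], 'tool_rot': [3.141, -0.0, 1.443], 'force': [-2.875, -3.283, 4.283], 'moment': [-0.416, 0.588, 0.019], 'grip_width': 0.052, 'finger_force': 59.816} q7 -0.14
```

View pics/d.png

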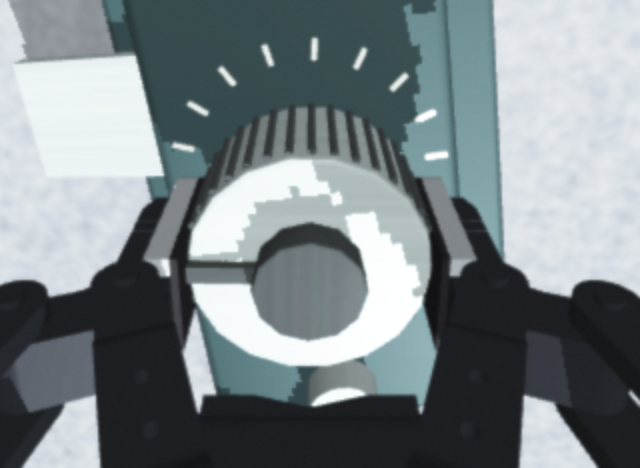

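Request:
apply_moves:
  claw: [0.045,0.045,0.045,0.045,0.045]
  xyz:
    - [0,-0.0007,0]
    - [0,0,0]
    - [0,0,0]
    - [0,0,0]
    - [0,0,0]
  twist:
    - [0,0,0.1]
    - [0,0,0.1]
    - [0,0,0.05]
    - [0,0,0.03]
    - [0,0,0]

```text
clock: 8.3
position: [0.5556, -0.0119, 0.1102]
tool_rot: [3.141, -0.001, 1.164]
force: [-1.8, -1.7, 6.9]
grip_width: 0.0519
finger_force: 60.0
```

```bash
python3 o.py
```

```text
{'clock': 8.3, 'position': [0.556, -0.012, 0.11], 'tool_rot': [3.141, -0.001, 1.164], 'force': [-1.81, -1.741, 6.86], 'moment': [-0.402, 0.583, -0.061], 'grip_width': 0.052, 'finger_force': 59.985} q7 -0.357
```

Request:
apply_moves:
  claw: [0.045,0.045]
  xyz:
    - [0,0,0]
    - [0,0,0]
  twist:
    - [0,0,0.02]
    - [0,0,0]

```text
clock: 8.5
position: [0.5555, -0.0119, 0.1102]
tool_rot: [3.141, -0.001, 1.145]
force: [-2.0, -0.9, 6.7]
grip_width: 0.0516
finger_force: 60.0
```

```bash
python3 o.py
```

```text
{'clock': 8.5, 'position': [0.556, -0.012, 0.11], 'tool_rot': [3.141, -0.001, 1.145], 'force': [-1.986, -0.937, 6.662], 'moment': [-0.322, 0.593, 0.016], 'grip_width': 0.052, 'finger_force': 59.981} q7 -0.372
```

Request:
apply_moves:
  claw: [0.045,0.045,0.045]
  xyz:
    - [0,0,0]
    - [0,0,0]
    - [0,0,0]
  twist:
    - [0,0,0.02]
    - [0,0,0.015]
    - [0,0,0]

```text
clock: 8.8
position: [0.5555, -0.0118, 0.1102]
tool_rot: [3.141, -0.001, 1.11]
force: [-2.7, -1.2, 6.8]
grip_width: 0.0515
finger_force: 60.0
```

```bash
python3 o.py
```

```text
{'clock': 8.8, 'position': [0.555, -0.012, 0.11], 'tool_rot': [3.141, -0.001, 1.11], 'force': [-2.689, -1.222, 6.769], 'moment': [-0.238, 0.736, 0.059], 'grip_width': 0.051, 'finger_force': 59.974} q7 -0.399
```

Request:
apply_moves:
  claw: [0.045,0.045]
  xyz:
    - [0,0,0]
    - [0,0,0]
  twist:
    - [0,0,0.02]
    - [0,0,0]

```text
clock: 9.0
position: [0.5554, -0.0118, 0.1102]
tool_rot: [3.141, -0.001, 1.09]
force: [-2.3, -1.2, 6.6]
grip_width: 0.0515
finger_force: 60.0
```

```bash
python3 o.py
```

```text
{'clock': 9.0, 'position': [0.555, -0.012, 0.11], 'tool_rot': [3.141, -0.001, 1.09], 'force': [-2.343, -1.212, 6.641], 'moment': [-0.275, 0.715, -0.002], 'grip_width': 0.051, 'finger_force': 59.971} q7 -0.414
```

Request:
apply_moves:
  claw: [0.045,0.045,0.045,0.045,0.045,0.045]
  xyz:
    - [0,0,0]
    - [0,0,0]
    - [0,0,0]
    - [0,0,0]
    - [0,0,0]
    - [0,0,0]
  twist:
    - [0,0,0.1]
    - [0,0,0.1]
    - [0,0,0.05]
    - [0,0,0.02]
    - [0,0,0.01]
    - [0,0,0]

```text
clock: 9.6
position: [0.555, -0.0115, 0.1101]
tool_rot: [-3.141, -0.001, 0.81]
force: [-5.8, 0.1, 9.5]
grip_width: 0.0518
finger_force: 60.4
```

```bash
python3 o.py
```

```text
{'clock': 9.6, 'position': [0.555, -0.012, 0.11], 'tool_rot': [-3.141, -0.001, 0.81], 'force': [-5.842, 0.112, 9.491], 'moment': [0.14, 1.431, 0.022], 'grip_width': 0.052, 'finger_force': 60.36} q7 -0.63
```

Request:
apply_moves:
  claw: [0.045,0.045]
  xyz:
    - [0,0,0]
    - [0,0,0]
  twist:
    - [0,0,0.02]
    - [0,0,0]

```text
clock: 9.8
position: [0.555, -0.0115, 0.1101]
tool_rot: [-3.141, -0.001, 0.79]
force: [-6.2, -0.1, 10.3]
grip_width: 0.0517
finger_force: 60.6
```

```bash
python3 o.py
```

```text
{'clock': 9.8, 'position': [0.555, -0.012, 0.11], 'tool_rot': [-3.141, -0.001, 0.79], 'force': [-6.162, -0.069, 10.297], 'moment': [0.197, 1.422, 0.114], 'grip_width': 0.052, 'finger_force': 60.62} q7 -0.645
```

Request:
apply_moves:
  claw: [0.045,0.045]
  xyz:
    - [0,0,0]
    - [0,0,0]
  twist:
    - [0,0,0.015]
    - [0,0,0]

```text
clock: 10.0
position: [0.5549, -0.0115, 0.1101]
tool_rot: [-3.141, -0.0, 0.775]
force: [-6.7, 0.2, 10.4]
grip_width: 0.0517
finger_force: 60.7
```

```bash
echo 'print("t7",s["joint_efforts"][6])'>>o.py; python3 o.py
```

```text
{'clock': 10.0, 'position': [0.555, -0.012, 0.11], 'tool_rot': [-3.141, -0.0, 0.775], 'force': [-6.715, 0.247, 10.448], 'moment': [0.122, 1.48, 0.186], 'grip_width': 0.052, 'finger_force': 60.698} q7 -0.657
t7 -0.5016172863543034
```

Request:
apply_moves:
  claw: [0.045]
  xyz:
    - [0,0,0]
  twist:
    - [0,0,0]

```text
clock: 10.1
position: [0.5549, -0.0115, 0.1101]
tool_rot: [-3.141, -0.0, 0.776]
force: [-7.5, 0.8, 10.2]
grip_width: 0.052
finger_force: 60.7
```

```bash
python3 o.py
```

```text
{'clock': 10.1, 'position': [0.555, -0.011, 0.11], 'tool_rot': [-3.141, -0.0, 0.776], 'force': [-7.474, 0.778, 10.187], 'moment': [0.095, 1.46, 0.233], 'grip_width': 0.052, 'finger_force': 60.699} q7 -0.656
t7 -0.25542665272951126
```

Request:
apply_moves:
  claw: [0.045,0.045]
  xyz:
    - [0,0,0]
    - [0,0,0]
  twist:
    - [0,0,0.015]
    - [0,0,0]

```text
clock: 10.3
position: [0.5549, -0.0115, 0.1101]
tool_rot: [-3.141, -0.0, 0.761]
force: [-6.7, 0.1, 11.1]
grip_width: 0.0516
finger_force: 60.7
```

```bash
python3 o.py
```

```text
{'clock': 10.3, 'position': [0.555, -0.012, 0.11], 'tool_rot': [-3.141, -0.0, 0.761], 'force': [-6.682, 0.135, 11.11], 'moment': [0.128, 1.558, 0.326], 'grip_width': 0.052, 'finger_force': 60.746} q7 -0.668
t7 -0.5902756378054619
```

Request:
apply_moves:
  claw: [0.045]
  xyz:
    - [0,0,0]
  twist:
    - [0,0,0]

```text
clock: 10.4
position: [0.5549, -0.0115, 0.1101]
tool_rot: [-3.141, -0.0, 0.761]
force: [-6.5, -1.1, 9.6]
grip_width: 0.0518
finger_force: 60.7
```

```bash
python3 o.py
```

```text
{'clock': 10.4, 'position': [0.555, -0.012, 0.11], 'tool_rot': [-3.141, -0.0, 0.761], 'force': [-6.462, -1.088, 9.624], 'moment': [0.144, 1.541, 0.375], 'grip_width': 0.052, 'finger_force': 60.747} q7 -0.668
t7 -0.34749344922602177
```

Request:
apply_moves:
  claw: [0.045,0.045,0.045,0.045,0.045,0.045,0.045,0.045,0.045,0.045,0.045,0.045,0.045,0.045]
  xyz:
    - [0,0,0]
    - [0,0,0]
    - [0,0,0]
    - [0,0,0]
    - [0,0,0]
    - [0,0,0]
    - [0,0,0]
    - [0,0,0]
    - [0,0,0]
    - [0,0,0]
    - [0,0,0]
    - [0,0,0]
    - [0,0,0]
    - [0,0,0]
  twist:
    - [0,0,-0.1]
    - [0,0,-0.1]
    - [0,0,-0.1]
    - [0,0,-0.1]
    - [0,0,-0.1]
    - [0,0,-0.1]
    - [0,0,-0.1]
    - [0,0,-0.1]
    - [0,0,-0.1]
    - [0,0,-0.1]
    - [0,0,-0.07]
    - [0,0,-0.04]
    - [0,0,0]
    - [0,0,0]

```text
clock: 11.8
position: [0.5568, -0.012, 0.1103]
tool_rot: [3.138, 0.001, 1.87]
force: [5.5, -1.5, -1.7]
grip_width: 0.0519
finger_force: 59.6
```

```bash
python3 o.py; python3 - <<'E'
from h import *
f=bot.grab_frame("wrist")
cv2.imwrite("pics/e.png",cv2.resize(f["img"][150:384,100:420],None,fx=2,fy=2)[:,:,::-1])
E
```

```text
{'clock': 11.8, 'position': [0.557, -0.012, 0.11], 'tool_rot': [3.138, 0.001, 1.87], 'force': [5.471, -1.525, -1.708], 'moment': [-0.482, -1.233, 0.059], 'grip_width': 0.052, 'finger_force': 59.553} q7 0.194
t7 0.06838342873379588
```

View pics/e.png

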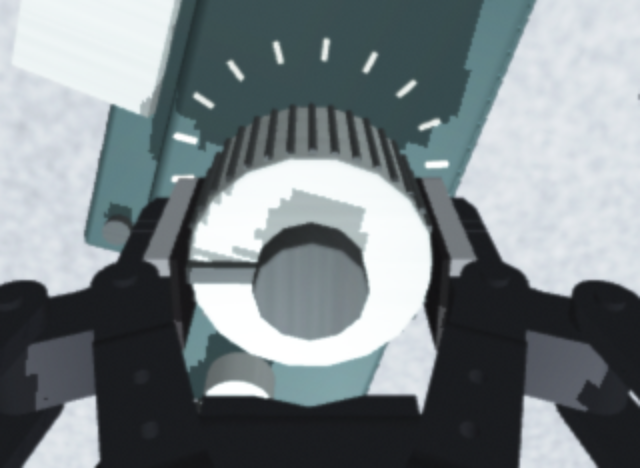

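Request:
apply_moves:
  claw: [0.085,0.085,0.085,0.085,0.085,0.085,0.085,0.085,0.085,0.085,0.085]
  xyz:
    - [0,0,0]
    - [0,0,0]
    - [0,0,0]
    - [0,0,0]
    - [0,0,0]
    - [0,0,0]
    - [0,0,0]
    - [0,0,-0.03]
    - [0,0,-0.03]
    - [0,0,-0.03]
    - [0,0,0]
  twist:
    - [0,0,0]
    - [0,0,0]
    - [0,0,0]
    - [0,0,0]
    - [0,0,0]
    - [0,0,0]
    - [0,0,0]
    - [0,0,0]
    - [0,0,0]
    - [0,0,0]
    - [0,0,0]

```text
clock: 12.95
position: [0.5567, -0.012, 0.2031]
tool_rot: [3.136, 0.001, 1.869]
force: [-0.7, -0.1, -0.3]
grip_width: 0.0848
finger_force: 0.0
```

Request:
apply_moves:
  claw: [0.085,0.085,0.085,0.07,0.06,0.05,0.05,0.05,0.05,0.05,0.05]
  xyz:
    - [-0.036,-0.022,0]
    - [-0.036,-0.022,0]
    - [-0.036,-0.022,0]
    - [0,0,0]
    - [0,0,0]
    - [0,0,0]
    - [0,0,0]
    - [0,0,0]
    - [0,0,0]
    - [0,0,0]
    - [0,0,0]
  twist:
    - [0,0,0]
    - [0,0,0]
    - [0,0,0]
    - [0,0,0.14]
    - [0,0,0.14]
    - [0,0,0.14]
    - [0,0,0.14]
    - [0,0,0.14]
    - [0,0,0.14]
    - [0,0,0.14]
    - [0,0,0]

```text
clock: 14.05
position: [0.5235, -0.1345, 0.199]
tool_rot: [-3.141, 0.001, 0.886]
force: [-0.2, -0.3, -0.0]
grip_width: 0.0498
finger_force: 0.0
```

```bash
python3 o.py; python3 - <<'E'
from h import *
f=bot.grab_frame("wrist")
for z in (.136,): print(proj(f,[[.526,-.134,z]]))
cv2.imwrite("pics/f.png",cv2.resize(mill(f,.557,-.0105,.02),None,fx=1.5,fy=1.5)[:,:,::-1])
E
```

```text
{'clock': 14.05, 'position': [0.523, -0.134, 0.199], 'tool_rot': [-3.141, 0.001, 0.886], 'force': [-0.21, -0.291, -0.049], 'moment': [0.03, -0.052, -0.031], 'grip_width': 0.05, 'finger_force': 0.0} q7 -0.414
t7 -3.769501894712448
[[256.31788275 203.83466514]]
```

View pics/f.png

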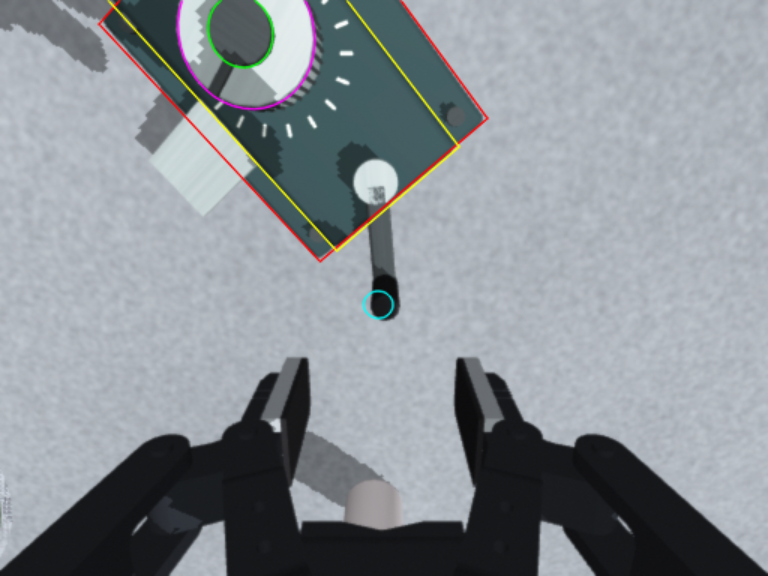

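Request:
apply_moves:
  claw: [0.05,0.05,0.05,0.05,0.024,0.024,0.024,0.024]
  xyz:
    - [0.002,0.0016,0.03]
    - [0,0,0.03]
    - [0,0,0.022]
    - [0,0,0]
    - [0,0,0]
    - [0,0,0]
    - [0,0,0]
    - [0,0,0]
  twist:
    - [0,0,0]
    - [0,0,0]
    - [0,0,0]
    - [0,0,0]
    - [0,0,0]
    - [0,0,0]
    - [0,0,0]
    - [0,0,0]
  force: 20

```text
clock: 14.9
position: [0.5266, -0.1341, 0.1183]
tool_rot: [3.141, -0.001, 0.889]
force: [0.2, 0.2, 0.5]
grip_width: 0.0241
finger_force: 0.0
```

```bash
python3 o.py; python3 - <<'E'
import numpy as np
# arc: pivot frame, rows of 0.1 rad twist -> shift expressed in tool axes before the turn
R=.055;d=.1
print("radial(toward pivot = tool x)",R*(1-np.cos(d)),"tangential(tool y)",R*np.sin(d))
E
```

```text
{'clock': 14.9, 'position': [0.527, -0.134, 0.118], 'tool_rot': [3.141, -0.001, 0.889], 'force': [0.208, 0.193, 0.5], 'moment': [-0.027, -0.029, -0.074], 'grip_width': 0.024, 'finger_force': 0.0} q7 -0.38
t7 0.018958314321935177
radial(toward pivot = tool x) 0.00027477090970857987 tangential(tool y) 0.005490837915575549
```

Request:
apply_moves:
  claw: [0.024,0.024,0.024,0.024,0.024,0.024,0.024,0.024,0.024,0.024,0.024,0.024,0.024,0.024,0.024,0.024]
  xyz:
    - [0,0.004,0]
    - [0.0003,0.0055,0]
    - [0.0003,0.0055,0]
    - [0.0003,0.0055,0]
    - [0.0003,0.0055,0]
    - [0.0003,0.0055,0]
    - [0.0003,0.0055,0]
    - [0.0003,0.0055,0]
    - [0.0003,0.0055,0]
    - [0.0003,0.0055,0]
    - [0.0003,0.0055,0]
    - [0.0003,0.0055,0]
    - [0.0003,0.0055,0]
    - [0.0003,0.0055,0]
    - [0.0003,0.0055,0]
    - [0,0,0]
  twist:
    - [0,0,0]
    - [0,0,-0.1]
    - [0,0,-0.1]
    - [0,0,-0.1]
    - [0,0,-0.1]
    - [0,0,-0.1]
    - [0,0,-0.1]
    - [0,0,-0.1]
    - [0,0,-0.1]
    - [0,0,-0.1]
    - [0,0,-0.1]
    - [0,0,-0.1]
    - [0,0,-0.1]
    - [0,0,-0.1]
    - [0,0,-0.1]
    - [0,0,0]

```text
clock: 16.5
position: [0.6007, -0.135, 0.1175]
tool_rot: [3.141, 0.0, 2.291]
force: [-1.0, -1.1, 0.9]
grip_width: 0.0239
finger_force: 0.0
```

```bash
python3 o.py
```

```text
{'clock': 16.5, 'position': [0.601, -0.135, 0.118], 'tool_rot': [3.141, 0.0, 2.291], 'force': [-1.035, -1.081, 0.888], 'moment': [-0.023, 0.008, -0.01], 'grip_width': 0.024, 'finger_force': 0.0} q7 0.723
t7 2.3518337309360504
```

Request:
apply_moves:
  claw: [0.024,0.024,0.024,0.024]
  xyz:
    - [0,0.003,0]
    - [0,0.003,0]
    - [0,0.001,0]
    - [0,0,0]
  twist:
    - [0,0,0]
    - [0,0,0]
    - [0,0,0]
    - [0,0,0]

```text
clock: 16.9
position: [0.6033, -0.1332, 0.1173]
tool_rot: [-3.136, -0.001, 2.284]
force: [-13.9, -11.2, 6.6]
grip_width: 0.0241
finger_force: 9.0
```

```bash
python3 o.py
```

```text
{'clock': 16.9, 'position': [0.603, -0.133, 0.117], 'tool_rot': [-3.136, -0.001, 2.284], 'force': [-13.893, -11.202, 6.584], 'moment': [-2.537, 2.98, 0.13], 'grip_width': 0.024, 'finger_force': 8.978} q7 0.712
t7 -0.2007900271564722
```

At the stop. Relieve the push, open slightly, rise and look.

Request:
apply_moves:
  claw: [0.024,0.04,0.045,0.045,0.045,0.045,0.045,0.045,0.045]
  xyz:
    - [0,-0.007,0]
    - [0,0,0]
    - [0,0,0]
    - [0,0,0]
    - [0,0,-0.03]
    - [0,0,-0.03]
    - [0,0,-0.03]
    - [-0.02,0,0]
    - [0,0,0]
  twist:
    - [0,0,0]
    - [0,0,0]
    - [0,0,0]
    - [0,0,0]
    - [0,0,0]
    - [0,0,0]
    - [0,0,0]
    - [0,0,0]
    - [0,0,0]

```text
clock: 17.8
position: [0.6147, -0.1515, 0.2084]
tool_rot: [3.14, 0.002, 2.287]
force: [-0.6, 0.6, -1.2]
grip_width: 0.0453
finger_force: 0.0
```

```bash
python3 o.py; python3 - <<'E'
from h import *
f=bot.grab_frame("wrist")
y=.02;a=-np.pi/2+y
p=np.array([.557+.078*np.cos(a),-.0105+.078*np.sin(a)])
for th in (1.2,1.4):
    b=a-.7+th; q=p+.055*np.array([np.cos(b),np.sin(b)]); print(th,q,proj(f,[[*q,.136]])*1.5)
cv2.imwrite("pics/g.png",cv2.resize(mill(f,.557,-.0105,.02),None,fx=1.5,fy=1.5)[:,:,::-1])
E
```

```text
{'clock': 17.8, 'position': [0.615, -0.152, 0.208], 'tool_rot': [3.14, 0.002, 2.287], 'force': [-0.646, 0.569, -1.192], 'moment': [0.003, 0.057, -0.03], 'grip_width': 0.045, 'finger_force': 0.0} q7 0.769
t7 0.5674478597939014
1.2 [ 0.5858883  -0.13621446] [[356.09744817 241.50064065]]
1.4 [ 0.59482605 -0.12983372] [[378.84441012 243.59970475]]
```

View pics/g.png

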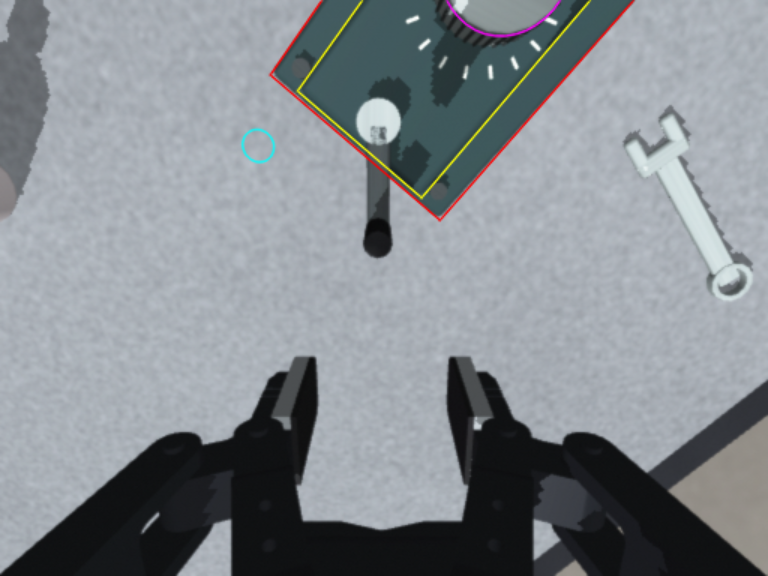

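```bash
python3 -c "
from workcell import bot
print(bot.job_done())"
```

```text
the job is handed in; nothing more can be done
None
```

I handed the job in, though the judge returned no verdict. The ring met the plates at six clicks clockwise (about 0.33 N m) and was backed off three clicks. The lock lever is across at its stop (about 1.4 rad on the last picture) and released. I did not touch the bottle, spare plate or wrench.

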